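Load the slide carrier into the digital microscope

TASK

Load the slide carrier that holds the two stained slides into the digital microscope and leave the empty carrier in its pocket. The carrier lies flush in the storage block, so press its tongue end down into the well until it stays tipped with the blue handle up, lift it out by the handle, and bring it in tilted so that its tongue goes under the lip at the back of the stage. Keep hold of the handle while you lower it, until the carrier lies flat and fully home behind the two front stops, then let go; be gentle and do not bump the microscope.

Things in the scene. Friction and masses are not known exactly. Their poses are not given: they have to be found in the camera images.
- slide_carrier: The carrier to load: flat grey paddle-shaped plate holding two glass slides with pink specimens, 167 mm long (x), 10 mm thick, about 0.22 kg. Origin: underside, mid-length, on the centre line; +x to the tongue, z up. Handle x -83.5 to -18.5 mm, 40 mm wide, outer 44 mm blue. Body x -18.5 to +71.5, 64 wide. Tongue x +71.5 to +83.5, 50 wide, only z 0 to 5 mm. Mass centre at x +3 mm.
- press_bar (a point): Point on the slide carrier: top of the solid bar across its body at the tongue end (carrier x +65, y 0, z +10 mm; the bar spans x +59 to +71 mm, past the slides) with a small blue ribbed pad. The place to press.
- handle_end (a point): Point on the slide carrier: centre of the handle's end face (carrier x -83.5, y 0, z +5 mm).
- tongue_tip (a point): Point on the slide carrier: lower edge of the tongue's free end, at mid-width (carrier x +83.5, y 0, z 0 mm).
- empty_carrier: The same carrier without slides (two dark empty windows), in the other pocket of the storage block; it stays there. Same frame and sizes.
- storage_block: Fixed blue-grey block, 185 (x) by 162 (y) by 49 mm high; origin at the centre of its underside on the bench. Two carrier-shaped pockets side by side at y +38.5 and y -38.5 mm, handle ends to -x, tongues to +x; each carrier's origin lies at block x 0. Pocket floor at z 39 mm. Carriers fit with 1 to 1.5 mm all round and lie flush with the rim: nothing to grip while they lie flat.
- tip_edge (a point): On the storage block (x +5, y 0, z 39 mm): the line along y where the flat pocket floors end and the wells slope down to +x at 24 degrees, to the end wall at x +84.5 mm. Pressed 26 mm down at its bar (under 1 N until it meets the slope) a carrier tips about this line and stays on the slope, tongue down by 24 degrees, underside of the handle end 36 mm above the pocket floor, nothing beside it above the rim.
- microscope: Fixed white digital microscope, 162 mm deep, 130 wide, 300 tall. Origin: on the bench below where the seated carrier's origin belongs; +x to its back (column), z up. The base's front face is at x -27 mm; the seated carrier's handle sticks out 56 mm in front of it with only bench beneath.
- head_front (a point): Lower front edge, mid-width, of the microscope's camera head (microscope x -42, z 180 mm). The head is 92 mm wide and reaches back to x +80; its lens (26 mm radius at x +21) hangs down to z 141 mm. A gripper held upright on the handle strikes the head: lean it back, body to -x, by 25 degrees or more while the carrier is tilted 10 degrees, about 35 once it is level.
- stage_seat (a point): On the nest floor, 45 mm above the bench: the seated carrier's origin belongs here, with its axes as the microscope's. Side rails 67.6 mm apart, 6 mm high; rear wall at x +84.5 mm; two front stops 6 mm high, rear faces at x -20 mm, 46 mm apart, with the handle between them. Carrier play: 1 mm behind, 1.5 mm in front. Tilted 5 to 15 degrees, handle up, its tongue clears the lip and its body the stops.
- lip_edge (a point): Lower front edge, mid-width, of the overhanging lip: 76.5 mm behind stage_seat, 8 mm above the nest floor. The lip reaches from here back to the rear wall, 8 mm deep, 6 mm thick, 80 mm wide. Axes as the microscope's.

How it is judged:
By the outcome, as a careful person would: the job done as asked, in the order asked, and still so for the second after the job is handed in, with the robot touching nothing.
It also fails if it takes over 43 s, if anything falls off the work surface, if the arm or the gripper's body presses on something with over 40 N, if the wrist force passes 120 N, or if a joint passes its speed limit or range.

ROBOT

A 6-joint arm with a two-finger parallel gripper is mounted at the origin on a cart in front of the work surface, level with it; the furniture and walls round the work are solid. World frame = base frame: x ahead of the robot, y to its left, z up, the work surface at z = 0. Lengths are in m, angles in degrees, forces in N, time in s.
With the tool pointing down it reaches from about 0.25 to 0.8 m from the base axis. Payload 8.5 kg.
Tool frame: the origin (TCP) lies at the very end of the fingers, on their centre line; the grasp point (between the pads) lies grasp_offset behind it (grasp_offset is the distance from the TCP to the grasp point, in m); x points along the fingers, z is the direction in which the jaws open and shut, and the axes are right-handed (so a half turn about x gives the same grasp; the last joint's range is limited). The gripper opens to 85 mm and grips with 20 to 120 N. Pads are 22 mm wide; open, the fingers measure 114 mm over their backs; the gripper's body (76 mm by 85 mm) begins 54 mm behind the grasp point. The pads swing forward as they close: fully open they stand 13 mm farther back than shut.
Start: joints at [-70.875, 13.648, -0.773, 75.585, 0, 90], TCP at [0.172, -0.496, 0.231] pointing down, gripper open.
Joint ranges: [-152.45, 152.45], [-59.26, 108.67], [-65.41, 83.53], [-104.44, 129.93], [-82.83, 76.93], [-180, 180]. Speed limits (degrees/s): [127.2, 127.2, 159.86, 180, 180, 180].

INTERFACE

Orientations are given as a 3x3 rotation matrix whose columns are the frame's x, y, z axes.
In Python, from cell import reach, line_to, movej, move_gripper, hold, ik, snapshot, IKError, sign_off, boxes_of, spot_point, get_time_s, get_joints, get_dq, get_tau, get_ee_pos, get_tcp_rot, get_contact_force, get_wrist_torque, get_finger_gap, grasp_offset gives the robot as it stands. Calls block until the motion is done:
- reach(position, orientation): joint-space move of the TCP to a pose.
- line_to(position, max_speed=0.15, rotation=None): straight line of the TCP; rotation=None keeps the orientation; max_speed is the mean speed in m/s.
- movej(angles): joint-space move.
- move_gripper(opening, force=None): finger opening in m; force is the grip in N (None keeps the last); returns when the fingers have stopped.
- hold(seconds).
- ik(position, orientation): joint angles nearest the present ones, or None.
- snapshot(name): name is "scene" or "top" or "wrist"; returns a dict with "frame" (400x640x3 uint8, red, green, blue), "range_z" (400x640 float32, m along the optical axis (not along the pixel's ray), 0 where there is no reading), "camera_matrix" (3x3 intrinsics, pixels), "rvec" (rotation vector, rad) and "tvec" (3), from world to camera coordinates, as OpenCV has them. Camera axes: x right, y down, z forward; pixel columns grow to the right and rows downward; lengths in m; the calibration is good to about 2 mm. The wrist camera is an equidistant fisheye: a pixel r from the principal point sees the ray r / f radians off the axis. A picture is of the moment at which its call begins.
A pose or a line that the arm cannot do raises IKError and nothing moves.
- sign_off(): hands the job in, once; it reports no verdict.
Trained networks look in a picture, given as the dict that the camera call returned (one of the last four; its "shot" number tells which), for a name from the list of things; names that differ only in an ending like _2 or _b are one class to them, and where a whole thing is asked for, a point or a joint stands for the part that bears it (a point fixed in the world has none). Each returns a list of dicts, best first, with "p" (0 to 1); they miss things now and then, are a little off and sometimes report something else, mostly with a low value. They report only what shows in the picture. A call takes as long as a camera call.
- boxes_of(picture, target): "rect" ([centre column, centre row, width, height] in pixels, round what is visible of it).
- spot_point(picture, target): "pixel" ([column, row] in pixels: a listed point, or the origin of a listed thing).
Readings, each from a call of its own:
- get_time_s(): time.
- get_joints(): joint angles.
- get_dq(): joint speeds.
- get_tau(): joint torques, N m.
- get_ee_pos(): TCP position.
- get_tcp_rot(): TCP orientation.
- get_contact_force(): force on the tool from outside, world axes, zero at the start.
- get_wrist_torque(): the same for the moment, N m.
- get_finger_gap(): finger opening in m.
Only numpy, scipy, OpenCV 4.12 (cv2) and the standard library are available. Lean on these libraries where they do the work, as an engineer would, in place of code of your own. Each camera call takes 0.05 s, during which the arm holds its last target.

## Working session

There is one attempt and no reset: what is moved stays moved. The work goes in short steps, each a Python script; the robot and the scene stay as the last script left them, time stands still between calls to the robot, and variables do not carry over. Pictures are saved under pics/ and viewed, and the job is handed in when it is done.

```bash
ls; mkdir -p pics
cat > look.py <<'E'
import cv2,numpy as np
from cell import *
def save(d,n,crop=None,scale=1):
    im=cv2.cvtColor(d["frame"],cv2.COLOR_RGB2BGR)
    if crop: im=im[crop[1]:crop[3],crop[0]:crop[2]]
    if scale!=1: im=cv2.resize(im,None,fx=scale,fy=scale)
    cv2.imwrite("pics/"+n,im)
E
python3 - <<'E'
from look import *
for n in("scene","top"):
    d=snapshot(n); save(d,n+"0.png")
    print(n,d["camera_matrix"].round(1).tolist(),d["rvec"].ravel(),d["tvec"].ravel())
    R,_=cv2.Rodrigues(d["rvec"]);print("campos",(-R.T@d["tvec"].ravel()))
    for t in("slide_carrier","empty_carrier","storage_block","microscope"):
        print(t,[(np.round(b["rect"]).tolist(),round(b["p"],2)) for b in boxes_of(d,t)[:3]],[(np.round(b["pixel"],1).tolist(),round(b["p"],2)) for b in spot_point(d,t)[:3]])
    for t in("press_bar","handle_end","tongue_tip","tip_edge","head_front","stage_seat","lip_edge"):
        print(t,[(np.round(b["pixel"],1).tolist(),round(b["p"],2)) for b in spot_point(d,t)[:3]])
    np.savez("d_"+n,**{k:d[k] for k in("frame","range_z","camera_matrix","rvec","tvec")})
print(get_time_s(),grasp_offset,get_finger_gap(),get_tcp_rot())
E
```

```text
pics
scene [[452.9, 0.0, 319.2], [0.0, 452.9, 199.8], [0.0, 0.0, 1.0]] [ 0.68077683 -2.49910511  1.26511254] [0.51081786 0.21540951 1.01398265]
campos [0.06846917 0.850338   0.7795731 ]
slide_carrier [([304.0, 261.0, 69.0, 23.0], 0.65)] [([302.8, 263.6], 0.72), ([363.4, 142.3], 0.38)]
empty_carrier [([309.0, 239.0, 62.0, 16.0], 0.71)] [([308.3, 239.7], 0.79)]
storage_block [([302.0, 259.0, 90.0, 65.0], 0.77), ([310.0, 237.0, 72.0, 19.0], 0.43)] [([302.6, 263.4], 0.86)]
microscope [([346.0, 143.0, 73.0, 118.0], 0.66)] [([356.1, 192.8], 0.59)]
press_bar [([275.3, 259.9], 0.82), ([266.8, 260.5], 0.52)]
handle_end [([343.2, 262.9], 0.57)]
tongue_tip []
tip_edge [([304.8, 252.0], 0.87), ([275.1, 259.4], 0.64)]
head_front [([366.1, 143.6], 0.88), ([270.5, 259.7], 0.3)]
stage_seat [([356.7, 177.7], 0.82), ([269.8, 257.6], 0.49)]
lip_edge [([336.8, 169.1], 0.7)]
top [[510.3, 0.0, 321.9], [0.0, 510.3, 204.1], [0.0, 0.0, 1.0]] [ 2.19337907 -2.14288203  0.1087635 ] [0.03375528 0.56246675 1.29080632]
campos [0.42729972 0.04305057 1.34136155]
slide_carrier [([255.0, 224.0, 42.0, 64.0], 0.65)] [([
[... 159 characters left out ...]
[265.6, 217.0], 0.28)]
storage_block [([257.0, 222.0, 45.0, 62.0], 0.69), ([270.0, 221.0, 84.0, 96.0], 0.67), ([408.0, 177.0, 65.0, 97.0], 0.33)] [([272.5, 218.8], 0.94)]
microscope [([406.0, 176.0, 74.0, 93.0], 0.98)] [([395.7, 201.5], 0.76)]
press_bar []
handle_end [([269.9, 256.1], 0.57)]
tongue_tip [([241.6, 196.7], 0.94)]
tip_edge [([266.5, 215.4], 0.95), ([403.5, 213.4], 0.66)]
head_front [([403.3, 215.7], 0.94)]
stage_seat [([400.3, 204.1], 0.93)]
lip_edge [([407.0, 175.0], 0.59), ([254.2, 220.1], 0.5)]
1.6 0.0187 0.08538366067684117 [[-2.58767528e-05  9.44803707e-01  3.27636924e-01]
 [ 8.12606450e-05  3.27636925e-01 -9.44803704e-01]
 [-9.99999996e-01  2.17553588e-06 -8.52535384e-05]]
```

View pics/scene0.png

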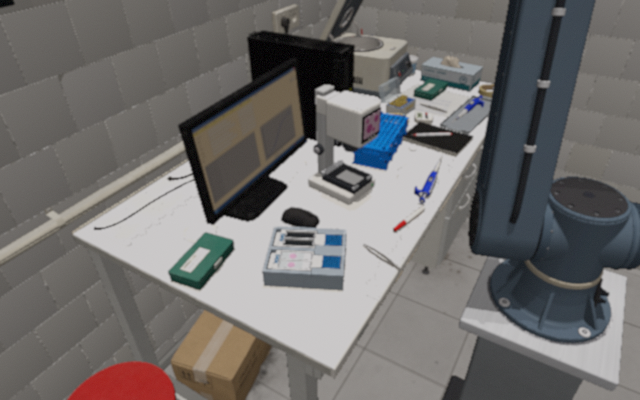

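View pics/top0.png

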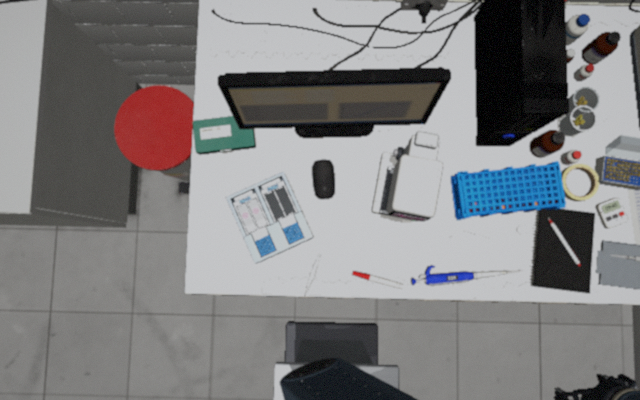

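Both cameras show the block at top-view (271,218), with the slide carrier in the left pocket at (255,222) and the empty one on the right at (284,213). The microscope is at (406,176). Next I'll get poses from the depth.

```bash
cat >> look.py <<'E'
def cloud(d):
    K=d["camera_matrix"];z=d["range_z"];R,_=cv2.Rodrigues(d["rvec"]);t=np.ravel(d["tvec"])
    v,u=np.mgrid[:z.shape[0],:z.shape[1]]
    p=np.stack([(u-K[0,2])/K[0,0]*z,(v-K[1,2])/K[1,1]*z,z],-1)
    w=(p-t)@R
    w[z<=0]=np.nan
    return w
def ray(d,px,zw):
    K=d["camera_matrix"];R,_=cv2.Rodrigues(d["rvec"]);t=np.ravel(d["tvec"]);c=-R.T@t
    r=R.T@np.array([(px[0]-K[0,2])/K[0,0],(px[1]-K[1,2])/K[1,1],1]);return c+r*(zw-c[2])/r[2]
E
python3 - <<'E'
from look import *
for n in("top","scene"):
    d=dict(np.load(f"d_{n}.npz")); w=cloud(d)
    x,y,z=w[...,0],w[...,1],w[...,2]
    tb=(abs(z)<.01)&(x>.2)&(x<.7);print(n,"table z",np.nanmedian(z[tb]))
    # block
    boxes={"top":((215,165,325,275),(365,125,445,225)),"scene":((250,220,360,295),(300,80,385,205))}[n]
    u0,v0,u1,v1=boxes[0]
    s=w[v0:v1,u0:u1].reshape(-1,3); s=s[(s[:,2]>.03)&(s[:,2]<.06)]
    print("rim z pct",np.percentile(s[:,2],[5,25,50,75,95]))
    r=cv2.minAreaRect(s[:,:2].astype(np.float32)*1000);print("block rect",r,len(s))
    u0,v0,u1,v1=boxes[1]
    s=w[v0:v1,u0:u1].reshape(-1,3); 
    for lo,hi in((.02,.06),(.17,.32),(.28,.32)):
        q=s[(s[:,2]>lo)&(s[:,2]<hi)]
        if len(q)>5: print("mic",lo,hi,len(q),cv2.minAreaRect(q[:,:2].astype(np.float32)*1000),np.percentile(q[:,2],[5,50,95]).round(4))
d=dict(np.load("d_top.npz"));e=dict(np.load("d_scene.npz"))
for nm,a,b,z in(("tip",[266.5,215.4],[304.8,252.0],.039),("head",[403.3,215.7],[366.1,143.6],.18),("seat",[400.3,204.1],[356.7,177.7],.045),("lip",[407,175],[336.8,169.1],.053),("block",[272.5,218.8],[302.6,263.4],0),("carrier",[255.3,222.1],[302.8,263.6],.039),("empty",[284.7,212.8],[308.3,239.7],.039)):
    print(nm,ray(d,a,z).round(4),ray(e,b,z).round(4))
E
```

```text
top table z -0.001126704058203723
rim z pct [0.03757795 0.04436693 0.04711275 0.0492549  0.05197547]
block rect ((545.9833374023438, 135.28257751464844), (186.25814819335938, 264.97650146484375), 25.918066024780273) 4704
mic 0.02 0.06 862 ((637.2152709960938, -104.49653625488281), (278.2418212890625, 102.59471130371094), 19.95307159423828) [0.0245 0.031  0.0537]
mic 0.17 0.32 3684 ((602.4437255859375, -155.66738891601562), (92.546875, 178.1540985107422), 80.37080383300781) [0.2342 0.2881 0.2981]
mic 0.28 0.32 3126 ((604.6348876953125, -155.89337158203125), (91.61360931396484, 173.73422241210938), 80.52046203613281) [0.2827 0.2888 0.2987]
scene table z -0.0011279204490379656
rim z pct [0.0374668  0.04511827 0.04743712 0.04871999 0.05020518]
block rect ((522.24365234375, 180.28756713867188), (185.63565063476562, 167.42446899414062), 25.79170036315918) 3996
mic 0.02 0.06 2188 ((744.606689453125, -424.3393249511719), (275.1793212890625, 788.3533325195312), 24.6951904296875) [0.0231 0.0424 0.0573]
mic 0.17 0.32 3753 ((687.93359375, -241.91473388671875), (201.21475219726562, 430.02496337890625), 39.07456970214844) [0.1862 0.2426 0.2903]
mic 0.28 0.32 982 ((650.1251220703125, -162.66856384277344), (92.4634780883789, 270.00634765625), 80.46514129638672) [0.2817 0.2887 0.2982]
tip [0.5282 0.188  0.039 ] [0.525  0.1839 0.039 ]
head [ 0.5238 -0.1399  0.18  ] [ 0.5254 -0.1353  0.18  ]
seat [ 0.5646 -0.1533  0.045 ] [ 0.5613 -0.1586  0.045 ]
lip [ 0.6388 -0.1686  0.053 ] [ 0.6294 -0.1602  0.053 ]
block [0.5226 0.1762 0.    ] [0.5317 0.1862 0.    ]
carrier [0.5103 0.216  0.039 ] [0.5077 0.2197 0.039 ]
empty [0.5359 0.1416 0.039 ] [0.5416 0.1417 0.039 ]
```

Block yaw is about 25.8°, centred near (0.522, 0.180). The microscope yaw is about −9.5°, with the seat near (0.563, −0.155). I'll check the monitor clearance, then take wrist views.

```bash
cat >> look.py <<'E'
def Rz(a):
    a=np.radians(a);c,s=np.cos(a),np.sin(a);return np.array([[c,-s,0],[s,c,0],[0,0,1.]])
def toolR(yaw,lean,flip=1):
    """tool pointing down; in frame of heading yaw body leans to -x by lean deg; jaw (z) along +-heading y"""
    l=np.radians(lean)
    x=np.array([np.sin(l),0,-np.cos(l)]);z=np.array([0,1.,0])*flip;y=np.cross(z,x)
    return Rz(yaw)@np.column_stack([x,y,z])
def toolRpress(yaw,flip=1):
    x=np.array([0,0,-1.]);z=np.array([flip,0,0.])  # jaw along heading x
    return Rz(yaw)@np.column_stack([x,np.cross(z,x),z])
E
python3 - <<'E'
from look import *
d=dict(np.load("d_top.npz"));e=dict(np.load("d_scene.npz"))
w=np.r_[cloud(d)[165:].reshape(-1,3)*np.nan,cloud(d).reshape(-1,3),cloud(e).reshape(-1,3)]
s=w[(w[:,2]>.1)&(w[:,1]>-.1)&(w[:,1]<.4)&(w[:,0]>.45)&(w[:,0]<.8)]
for y0 in np.arange(-.1,.4,.05):
    q=s[(s[:,1]>=y0)&(s[:,1]<y0+.05)]
    if len(q): print(round(y0,2),q[:,0].min().round(3),np.percentile(q[:,0],2).round(3),q[:,2].min().round(3),q[:,2].max().round(3))
for f in(1,-1):
    print(f,ik([.555,.24,.15],toolR(25.8,0,f)),ik([.45,.17,.2],toolR(25.8,11,f)),ik([.5,-.15,.1],toolR(-9.5,35,f)),ik([.43,.12,.3],toolR(25.8,0,f)))
    print(ik([.5,-.15,.1],toolR(-9.5,25,f)),ik([.38,-.12,.25],toolR(-9.5,0,f)))
E
```

```text
-0.1 0.527 0.535 0.1 0.356
-0.05 0.75 0.754 0.1 0.355
0.0 0.748 0.751 0.1 0.355
0.05 0.744 0.749 0.1 0.355
0.1 0.742 0.746 0.101 0.355
0.15 0.739 0.743 0.1 0.354
0.2 0.737 0.741 0.1 0.356
0.25 0.736 0.74 0.1 0.354
1 [23.38522106 23.44657475  1.53807281 68.09149807  0.         -2.41477894] [ 19.98954078   2.11868157 -20.55708562  56.3793799    1.10685736
  -5.7044153 ] [-20.33120701   1.1399023  -51.9416536    2.40084242   6.18760956
  -8.90717137] [ 15.59281094   5.00445794  -1.45307788  83.54246419   0.
 -10.20718906]
[-19.06456479   3.75636353 -41.17604824  20.37341007   4.02672629
  -8.68278354] [-17.52556837   0.8072215  -13.22962962  75.96314888   0.
  -8.02556837]
-1 [ 23.38522106  23.44657475   1.53807281  68.09149807   0.
 177.58522106] [ 19.98954078   2.11868157 -20.55708562  56.3793799    1.10685736
 174.2955847 ] [-20.33120701   1.1399023  -51.9416536    2.40084242   6.18760956
 171.09282863] [ 15.59281094   5.00445794  -1.45307788  83.54246419   0.
 169.79281094]
[-19.06456479   3.75636353 -41.17604824  20.37341007   4.02672629
 171.31721646] [-17.52556837   0.8072215  -13.22962962  75.96314888   0.
 171.97443163]
```

Run:
```python
from look import *
reach([.40,-.125,.17],toolR(-9.5,35))
d=snapshot("wrist"); save(d,"w1.png")
R,_=cv2.Rodrigues(d["rvec"]);c=-R.T@np.ravel(d["tvec"])
T=get_tcp_rot();print(d["camera_matrix"].round(2).tolist(),"cam in tool",T.T@(c-get_ee_pos()),"optical axis in tool",T.T@R[2])
np.savez("d_w1",**{k:d[k] for k in("frame","range_z","camera_matrix","rvec","tvec")})
for t in("head_front","stage_seat","lip_edge"):
    print(t,[(np.round(b["pixel"],1).tolist(),round(b["p"],2)) for b in spot_point(d,t)[:3]])
print(get_time_s(),get_contact_force())
```

```text
[[309.71, 0.0, 317.36], [0.0, 309.71, 200.86], [0.0, 0.0, 1.0]] cam in tool [-0.14294437  0.0834705  -0.00016129] optical axis in tool [ 9.46386124e-01 -3.23037023e-01  6.21331485e-04]
head_front [([318.2, 329.9], 0.78)]
stage_seat [([320.0, 221.0], 0.61)]
lip_edge [([320.6, 255.2], 0.62)]
3.4083 [-0.09012328 -0.18261713  0.2599248 ]
```

View pics/w1.png

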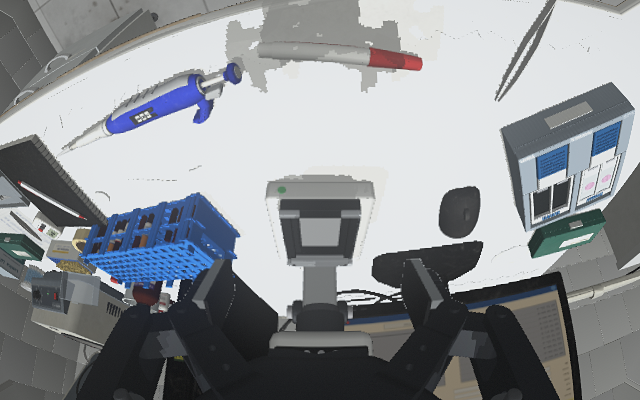

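The wrist view shows the nest at about (320,235), with the stops near (288,207) and (352,207) and the lip near row 257. I'll zoom in with the model projected over it.

```bash
cat >> look.py <<'E'
def fproj(d,P):
    P=np.asarray(P,float).reshape(-1,1,3)
    return cv2.fisheye.projectPoints(P,np.ravel(d["rvec"]).reshape(3,1).astype(float),np.ravel(d["tvec"]).reshape(3,1).astype(float),np.asarray(d["camera_matrix"],float),np.zeros(4))[0].reshape(-1,2)
def fray(d,px,zw):
    K=np.asarray(d["camera_matrix"],float)
    q=cv2.fisheye.undistortPoints(np.array(px,float).reshape(-1,1,2),K,np.zeros(4)).reshape(-1,2)
    R,_=cv2.Rodrigues(np.ravel(d["rvec"]));c=-R.T@np.ravel(d["tvec"])
    r=np.c_[q,np.ones(len(q))]@R
    return c+r*((zw-c[2])/r[:,2])[:,None]
MIC=dict(p=np.array([.563,-.155,0]),yaw=-9.5)
def mw(P,p,yaw): return np.asarray(P,float)@Rz(yaw).T+p
def overlay(d,segs,name,crop,s):
    im=cv2.cvtColor(d["frame"],cv2.COLOR_RGB2BGR)[crop[1]:crop[3],crop[0]:crop[2]]
    im=cv2.resize(im,None,fx=s,fy=s,interpolation=cv2.INTER_CUBIC); cv2.imwrite("pics/"+name+"_raw.png",im)
    for S,col in segs:
        for a,b in zip((S[:-1]),S[1:]):
            q=(fproj(d,[a+(b-a)*t for t in np.linspace(0,1,8)])-np.array(crop[:2])+.5)*s-.5
            cv2.polylines(im,[np.round(q).astype(np.int32)],False,col,1)
    cv2.imwrite("pics/"+name+".png",im)
def micsegs(p,yaw):
    f=lambda *a: mw(np.array(a)/1000,p,yaw)
    o=[(f([-20,-33.8,51],[84.5,-33.8,51]),(0,255,0)),(f([-20,33.8,51],[84.5,33.8,51]),(0,255,0)),(f([76.5,-40,53],[76.5,40,53],[76.5,40,59],[76.5,-40,59],[76.5,-40,53]),(0,0,255)),
     (f([-20,-23,51],[-20,-33,51]),(255,0,0)),(f([-20,23,51],[-20,33,51]),(255,0,0)),(f([-20,-23,51],[-27,-23,51]),(255,0,255)),(f([-20,23,51],[-27,23,51]),(255,0,255)),
     (f([-42,-46,180],[-42,46,180]),(0,255,255)),(f([-27,-65,45],[-27,65,45]),(255,255,0)),(f([-27,-65,0],[-27,65,0]),(255,255,0))]
    return o
E
python3 - <<'E'
from look import *
d=dict(np.load("d_w1.npz"))
overlay(d,micsegs(**MIC),"ov1",(255,170,385,270),6)
for n,px,z in(("head",[318.2,329.9],.18),("seat",[320,221],.045),("lip",[320.6,255.2],.053)): print(n,fray(d,px,z).round(4))
E
```

```text
head [[ 0.5232 -0.1458  0.18  ]]
seat [[ 0.5552 -0.1487  0.045 ]]
lip [[ 0.6291 -0.1598  0.053 ]]
```

View pics/ov1.png

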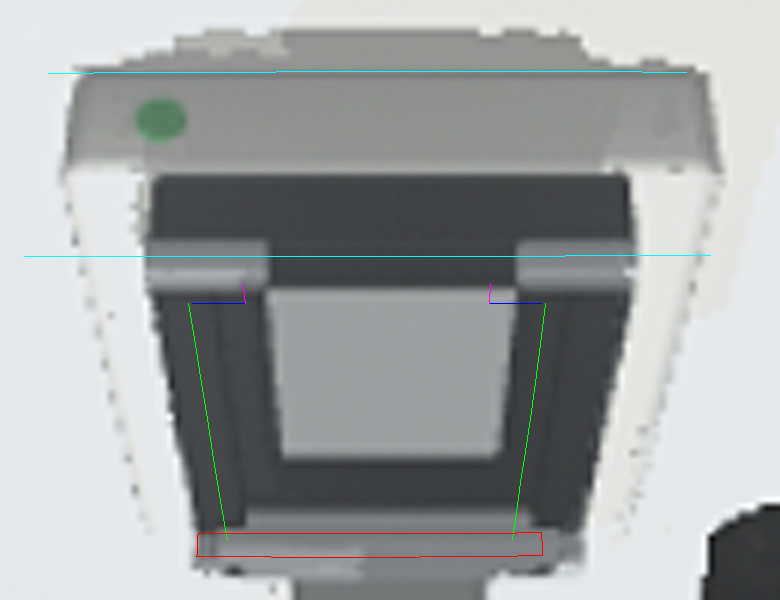

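View pics/ov1_raw.png

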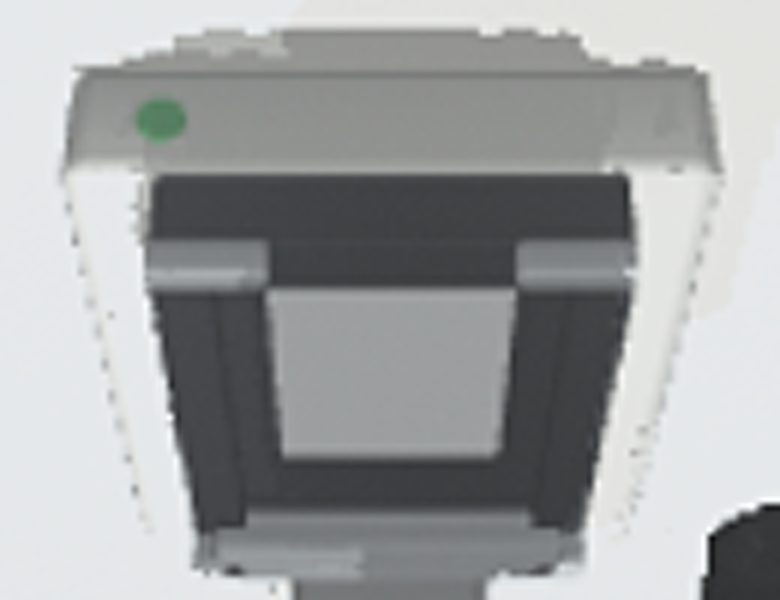

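```bash
cat > fitm.py <<'E'
from look import *
from scipy.optimize import least_squares
def fit(d,mod,px,x0,zfree=False):
    mod=np.array(mod,float)/1000;px=np.array(px,float)
    def r(v):
        p=np.array([v[0],v[1],v[3] if zfree else 0]);q=fproj(d,mw(mod,p,v[2])) ;return (q-px).ravel()
    s=least_squares(r,list(x0)+[0.] ,loss="soft_l1",x_scale=[.01,.01,1,.01]);return s.x,s.fun.reshape(-1,2).round(2)
E
python3 - <<'E'
from fitm import *
d=dict(np.load("d_w1.npz"))
u=lambda x,y:((x+.5)/6+255-.5,(y+.5)/6+170-.5)
mod=[[-20,-23,51],[-20,23,51],[84.5,-33.8,45.1],[84.5,33.8,45.1],[-27,-65,0],[-27,65,0]]
px=[u(270,290),u(516,290),u(247,510),u(530,510),u(82,72),u(705,72)]
for k in(4,6):
  for zf in(0,1): print(k,zf,*fit(d,mod[:k],px[:k],[.563,-.155,-9.5],zf))
E
```

```text
4 0 [ 0.55950285 -0.14946667 -9.73353688  0.        ] [[-0.01  0.1 ]
 [ 0.02  0.1 ]
 [-0.24 -0.1 ]
 [ 0.23 -0.14]]
4 1 [ 5.59770075e-01 -1.49509063e-01 -9.73377569e+00 -1.63772509e-04] [[ 0.01  0.11]
 [-0.    0.1 ]
 [-0.22 -0.12]
 [ 0.21 -0.15]]
6 0 [ 0.56152932 -0.14974361 -9.76268394  0.        ] [[ 0.14  1.08]
 [-0.03  1.09]
 [-0.13  0.53]
 [ 0.14  0.5 ]
 [-1.85 -1.25]
 [ 1.18 -1.11]]
6 1 [ 5.69049902e-01 -1.50776714e-01 -9.83393938e+00 -5.17400230e-03] [[ 0.81  0.86]
 [-0.41  0.89]
 [ 0.39 -0.38]
 [-0.3  -0.38]
 [-0.45 -0.57]
 [ 0.07 -0.36]]
```

The four nest points fit to 0.2 px, giving the microscope at (0.5596, −0.1495) with yaw −9.73°. Next is the block.

Run:
```python
from look import *
B=np.array([.522,.180,0]);
P=mw([.070,.0385,.12],B,25.8)
reach(P,toolR(25.8,0)); move_gripper(0.0,40)
d=snapshot("wrist"); save(d,"w2.png")
np.savez("d_w2",**{k:d[k] for k in("frame","range_z","camera_matrix","rvec","tvec")})
print(get_time_s(),get_contact_force(),get_finger_gap())
f=lambda *a: mw(np.array(a)/1000,B,25.8)
g=[]
for c in(38.5,-38.5):
    g+=[(f([-83.5,c-20,49],[-18.5,c-20,49],[-18.5,c-32,49],[71.5,c-32,49],[71.5,c+32,49],[-18.5,c+32,49],[-18.5,c+20,49],[-83.5,c+20,49],[-83.5,c-20,49]),(0,255,0))]
g+=[(f([-92.5,-81,49],[92.5,-81,49],[92.5,81,49],[-92.5,81,49],[-92.5,-81,49]),(0,0,255))]
overlay(d,g,"ov2",(0,0,640,400),1.25)
```

```text
5.75 [-0.18091131  0.85466189  0.5515567 ] 0.0002372614788604239
```

View pics/ov2.png

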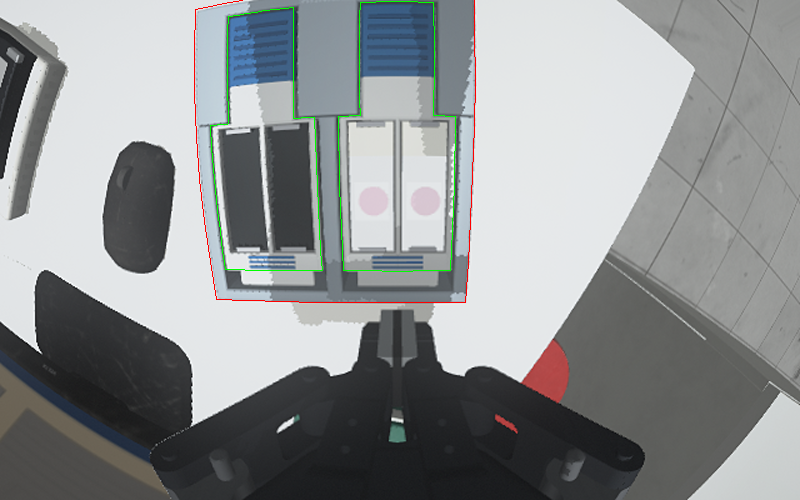

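The overlay already fits well, and the stained carrier is confirmed as the right-hand one in this image (+y pocket). I'll refine the fit from a zoomed view.

Run:
```python
from look import *
d=dict(np.load("d_w2.npz"))
B=np.array([.522,.180,0])
f=lambda *a: mw(np.array(a)/1000,B,25.8)
c=38.5
g=[(f([-83.5,c-20,49],[-18.5,c-20,49],[-18.5,c-32,49],[71.5,c-32,49],[71.5,c+32,49],[-18.5,c+32,49],[-18.5,c+20,49],[-83.5,c+20,49],[-83.5,c-20,49]),(0,255,0))]
g+=[(f([71.5,c-25,44],[83.5,c-25,44],[83.5,c+25,44],[71.5,c+25,44]),(0,255,255))]
g+=[(f([-92.5,-81,49],[92.5,-81,49],[92.5,81,49],[-92.5,81,49],[-92.5,-81,49]),(0,0,255))]
overlay(d,g,"ov3",(255,140,385,250),6)
overlay(d,g,"ov4",(255,0,385,100),6)
```

```text
(no output)
```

View pics/ov3.png

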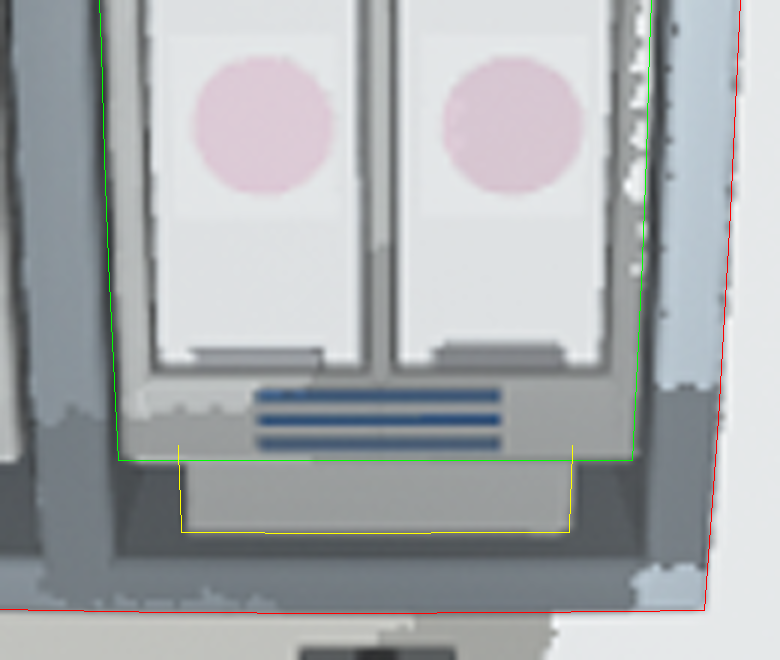

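View pics/ov4.png

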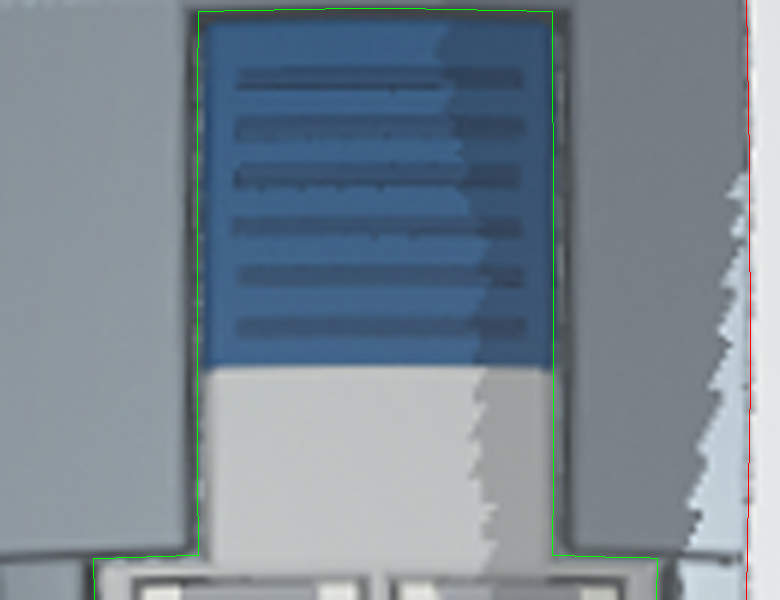

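```bash
cat >> look.py <<'E'
B=np.array([.5222,.1805,0]);BY=25.8
MP=np.array([.5596,-.1495,0]);MY=-9.73
E
python3 - <<'E'
from look import *
q=lambda z: mw([.070,.0385,z],B,BY)
line_to(q(.053),.15); f0=get_contact_force();print(get_time_s(),f0.round(2) if hasattr(f0,'round') else f0)
f0=np.array(f0)
line_to(q(.031),.04); print((np.array(get_contact_force())-f0).round(2))
z=.031
while z>.0195:
    z-=.001; line_to(q(z),.03); f=np.array(get_contact_force())-f0; print(round(z,4),f.round(2),get_ee_pos()[2].round(4))
    if f[2]>6: break
print(get_time_s())
line_to(q(.10),.25)
d=snapshot("wrist"); save(d,"w3.png"); np.savez("d_w3",**{k:d[k] for k in("frame","range_z","camera_matrix","rvec","tvec")})
print(get_time_s())
E
```

```text
6.35 [ 0.15 -0.53 -0.15]
[ 0.13  0.28 -0.76]
0.03 [-0.    0.44  0.11] 0.0301
0.029 [-0.62  0.42  0.24] 0.029
0.028 [ 0.13 -0.31  0.48] 0.0279
0.027 [-0.59  0.6  -0.63] 0.0269
0.026 [-0.69  0.61 -0.09] 0.0259
0.025 [-0.65  0.52  0.04] 0.025
0.024 [ 0.08 -0.41  4.26] 0.0244
0.023 [-0.56  1.86  9.4 ] 0.0241
9.05
9.5583
```

View pics/w3.png

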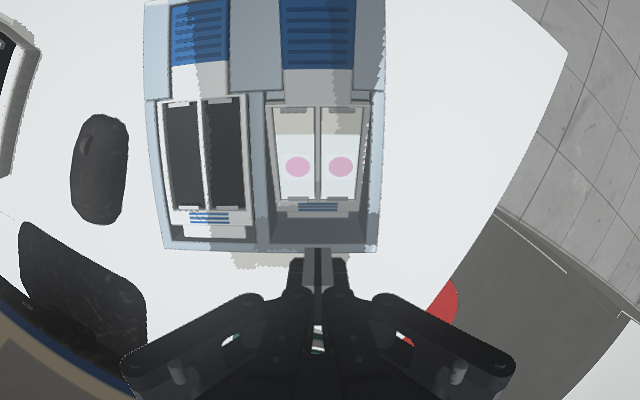

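The carrier is tipped and holding: its handle at (318,35) looks enlarged and its tongue is down in the well. I'll overlay the tipped model to check for sliding.

```bash
cat >> look.py <<'E'
def Ry(a):
    a=np.radians(a);c,s=np.cos(a),np.sin(a);return np.array([[c,0,s],[0,1,0],[-s,0,c]])
def tipped(P,slide=0.,tilt=24.,dy=0.):
    """carrier-local (m) -> world for tipped carrier in block"""
    P=np.asarray(P,float)
    L=(P-np.array([.005-slide,0,0]))@Ry(tilt).T+np.array([.005,.0385+dy,.039])
    return mw(L,B,BY)
CO=np.array([[-83.5,-20,10],[-18.5,-20,10],[-18.5,-32,10],[71.5,-32,10],[71.5,32,10],[-18.5,32,10],[-18.5,20,10],[-83.5,20,10],[-83.5,-20,10]])/1000
E
python3 - <<'E'
from look import *
d=dict(np.load("d_w3.npz"))
print((tipped([-.0835,0,0])-tipped([.0835,0,0])))
g=[(tipped(CO),(0,255,0)),(tipped(CO,.008),(0,0,255)),(tipped(np.array([[71.5,-25,5],[83.5,-25,5],[83.5,25,5],[71.5,25,5]])/1000),(0,255,0))]
g+=[(tipped(np.array([[-39.5,-20,10],[-39.5,20,10]])/1000),(0,255,0))]
overlay(d,g,"ov5",(255,0,400,260),2.3)
overlay(d,g,"ov6",(265,0,375,100),6)
E
```

```text
[-0.13735451 -0.06639977  0.06792502]
```

View pics/ov5.png

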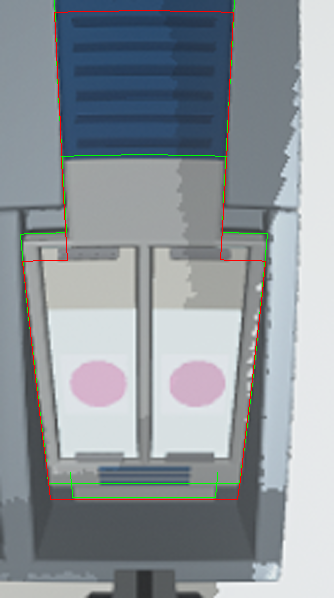

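View pics/ov6.png

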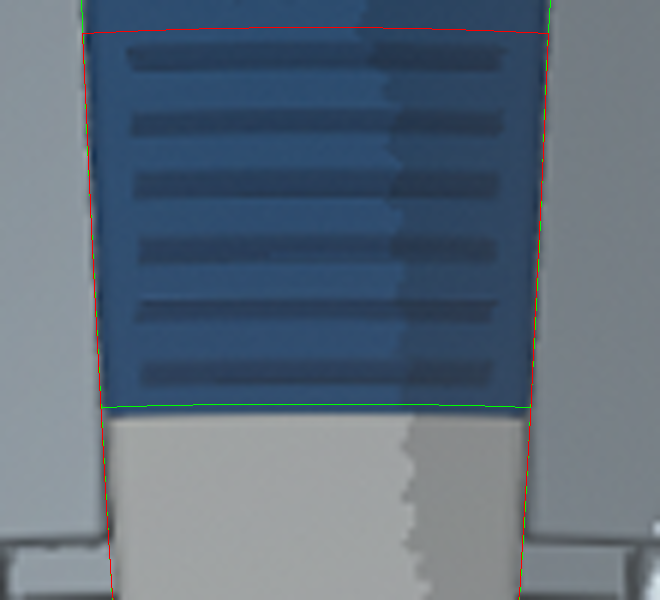

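Run:
```python
from look import *
R=toolR(BY,11); ax=R[:,0]
G=tipped([-.068,0,.005],.0008); T=G+ax*.018
print(G,T)
reach(T-ax*.08,R); move_gripper(.062,30)
line_to(T-ax*.02,.2); line_to(T,.08)
print(get_time_s(),get_contact_force().round(2))
d=snapshot("scene"); save(d,"s3.png",(220,190,400,310),4)
d=snapshot("wrist"); save(d,"w4.png")
```

```text
[0.45239295 0.18951659 0.07293411] [0.45548515 0.19101141 0.05526482]
11.6583 [-1.4  -0.19  0.94]
```

View pics/w4.png

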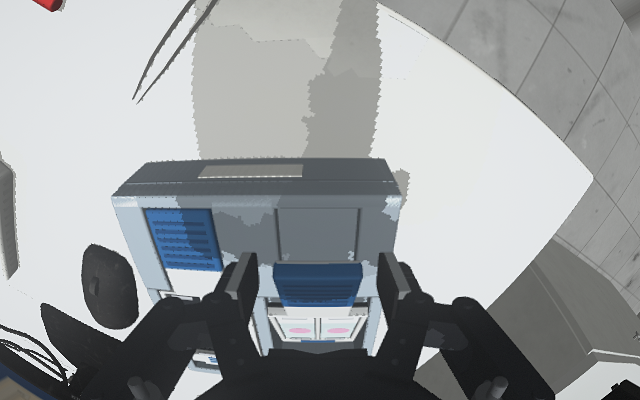

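View pics/s3.png

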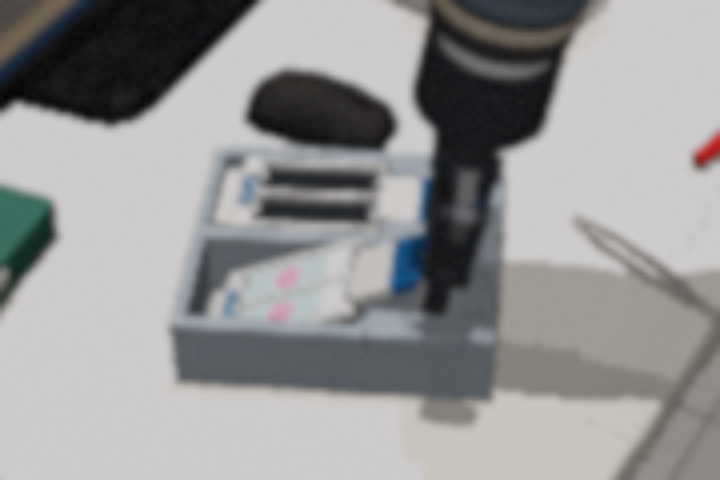

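The pads straddle the blue handle: the left pad is at ~258 and the right at ~378, with the handle between at 273–362, so it's centred. I'll grip and lift.

Run:
```python
from look import *
move_gripper(.03,100); print(get_finger_gap(),get_time_s(),get_contact_force().round(2))
p=get_ee_pos(); line_to(p+[0,0,.02],.06); line_to(p+[0,0,.14],.2)
print(get_finger_gap(),get_time_s(),get_contact_force().round(2),get_ee_pos().round(4))
d=snapshot("wrist"); save(d,"w5.png"); np.savez("d_w5",**{k:d[k] for k in("frame","range_z","camera_matrix","rvec","tvec")},ee=get_ee_pos(),R=get_tcp_rot())
d=snapshot("scene"); save(d,"s5.png",(220,130,400,310),3)
d=snapshot("top"); save(d,"t5.png",(200,120,330,280),4)
# model carrier pose in tool at nominal grasp
R0=toolR(BY,11);T0=tipped([-.068,0,.005],.0008)+R0[:,0]*.018
E=lambda P: (np.asarray(tipped(P,.0008))-T0)@R0@get_tcp_rot().T+get_ee_pos()
d=dict(np.load("d_w5.npz"))
overlay(d,[(E(CO),(0,255,0)),(E(np.array([[-39.5,-20,10],[-39.5,20,10]])/1000),(0,255,0))],"ov7",(240,230,400,350),5)
```

```text
0.03793951648328501 12.0917 [-0.4  -0.21  2.37]
0.03799011582224147 13.3333 [-0.68 -0.72 -1.81] [0.4552 0.1909 0.1944]
```

View pics/ov7.png

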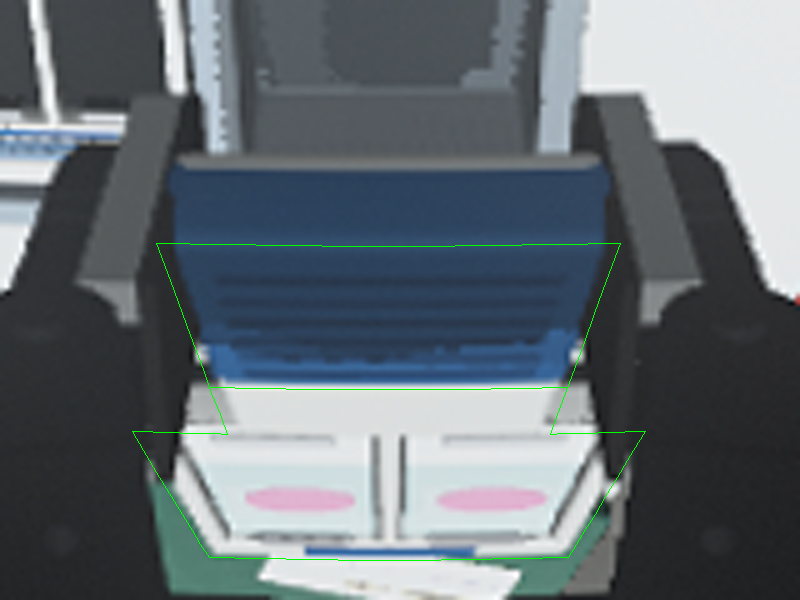

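View pics/s5.png

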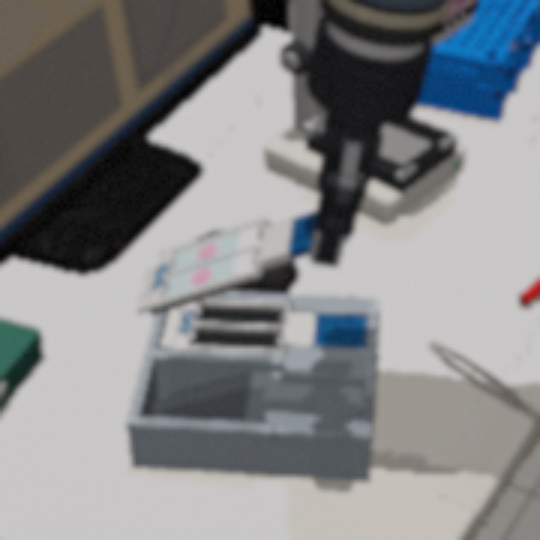

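View pics/w5.png

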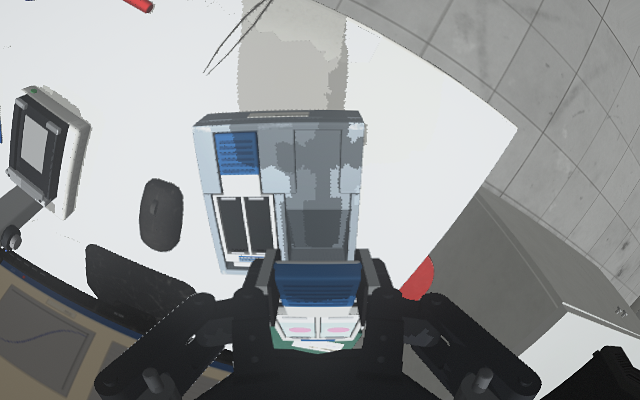

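```bash
cat >> look.py <<'E'
_R0=toolR(BY,11);_T0=tipped([-.068,0,.005],.0008)+_R0[:,0]*.018
def held(P,ee,R,dx=0,dz=0,dt=0,dy=0):
    """carrier-local -> world when held; corrections: dt = extra tilt about grasp point, dx,dz shift in carrier frame"""
    P=np.asarray(P,float);g=np.array([-.068,0,.005])
    P=(P-g)@Ry(dt).T+g+np.array([dx,dy,dz])
    return (tipped(P,.0008)-_T0)@_R0@np.asarray(R).T+ee
def csegs(f,col=(0,255,0)):
    a=lambda *p:f(np.array(p)/1000)
    s=[(f(CO),col),(a([-39.5,-20,10],[-39.5,20,10]),col),(a([-83.5,-20,10],[-83.5,-20,0],[-83.5,20,0],[-83.5,20,10]),col),
       (a([71.5,-25,5],[83.5,-25,5],[83.5,25,5],[71.5,25,5]),col),(a([83.5,-25,5],[83.5,-25,0],[83.5,25,0],[83.5,25,5]),col),(a([59,-12,10],[59,12,10]),col)]
    for r in(7.3,13.5,19.8,26.2,32.5,39): s.append((a([-83.5+r,-16,10],[-83.5+r,16,10]),(0,0,255)))
    return s
E
python3 - <<'E'
from look import *
d=dict(np.load("d_w5.npz"))
overlay(d,csegs(lambda P:held(P,d["ee"],d["R"])),"ov8",(240,230,400,350),5)
E
```

```text
(no output)
```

View pics/ov8.png

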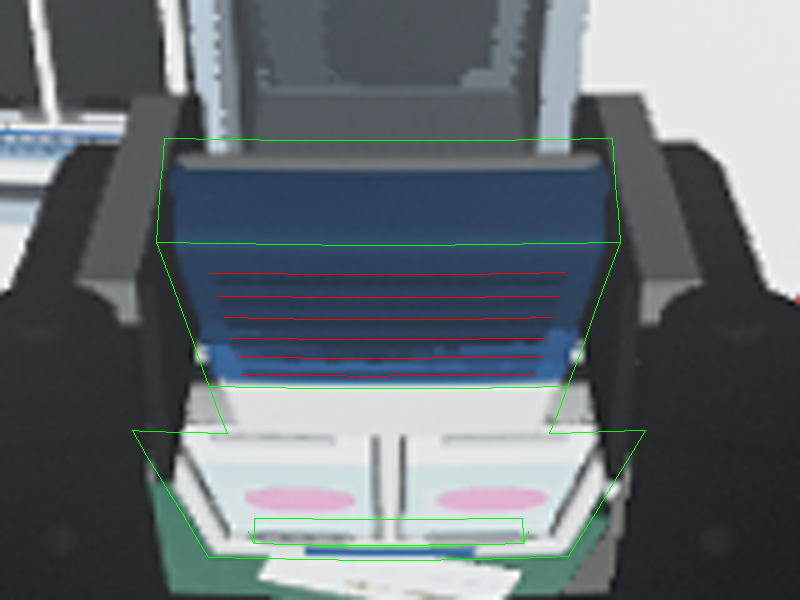

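View pics/t5.png

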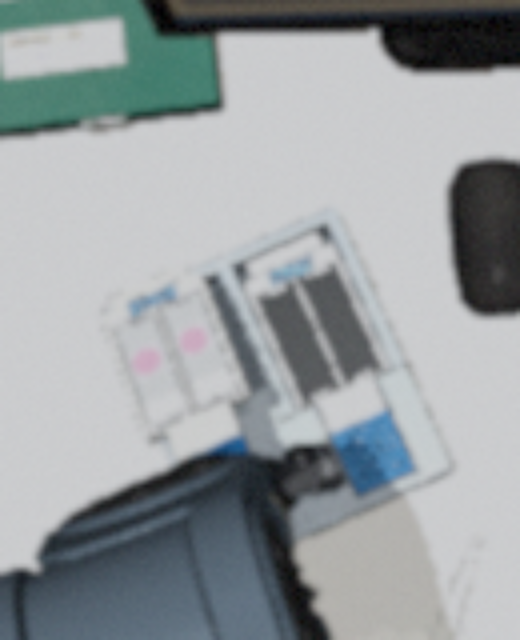

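```bash
cat > featfit.py <<'E'
from fitm import *
d2=dict(np.load("d_w2.npz"))
def loc(pts,off,s=6,z=.049):
    px=[((x+.5)/s+off[0]-.5,(y+.5)/s+off[1]-.5) for x,y in pts]
    w=fray(d2,px,z); l=(w-B)@Rz(BY); l[:,1]-=.0385; l[:,2]-=.039; return l
A=loc([(264,125),(513,125),(256,396),(500,396),(258,443),(500,443)],(255,140))
Hh=loc([(380,78),(380,128),(380,178),(380,227),(380,275),(380,328),(205,367),(553,367)],(255,0))
E
python3 - <<'E'
from featfit import *
print((A*1000).round(1).tolist());print((Hh*1000).round(1).tolist())
E
python3 - <<'E'
from look import *
d=dict(np.load("d_w5.npz")); save(d,"w5z.png",(270,270,370,345),8)
E
```

```text
[[29.0, -13.4, 10.0], [29.0, 15.8, 10.0], [62.6, -14.9, 10.0], [62.7, 14.9, 10.0], [68.8, -14.8, 10.0], [68.8, 15.1, 10.0]]
[[-75.1, 0.2, 10.0], [-68.9, 0.2, 10.0], [-62.8, 0.2, 10.0], [-56.9, 0.2, 10.0], [-51.2, 0.2, 10.0], [-45.0, 0.2, 10.0], [-40.7, -19.4, 10.0], [-40.7, 19.6, 10.0]]
```

View pics/w5z.png

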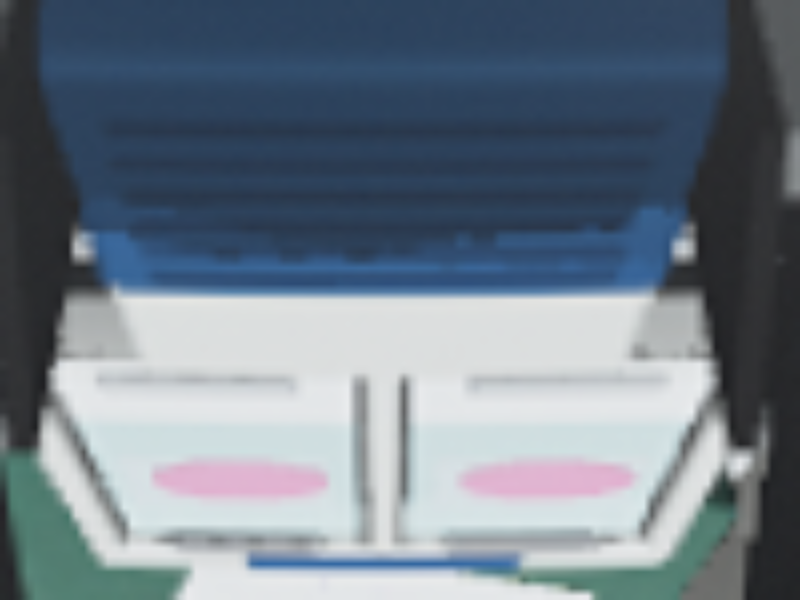

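```bash
cat > f2.py <<'E'
from featfit import *
M=np.array([[28.95,-14.6,10],[28.95,14.6,10],[66,-15,10],[66,15,10],[-39.5,-20,10],[-39.5,20,10],[-73.3,0,10],[-67.2,0,10],[-61.2,0,10],[-83.5,-20,10],[-83.5,20,10]])/1000
u=lambda x,y:((x+.5)/8+270-.5,(y+.5)/8+270-.5)
PX=np.array([u(240,480),u(545,480),u(248,562),u(518,562),u(115,292),u(655,292),u(383,132),u(383,165),u(383,197),u(40,70),u(725,70)])
d=dict(np.load("d_w5.npz"))
W=np.ones((len(M),2));W[6:9,0]=0
def r(v): return ((fproj(d,held(M,d["ee"],d["R"],v[0],v[1],v[2],v[3]))-PX)*W).ravel()
from scipy.optimize import least_squares
s=least_squares(r,[0,0,0,0],x_scale=[.001,.001,1,.001],loss="soft_l1")
if __name__=="__main__":
    print(s.x,s.cost);print(r([0,0,0,0]).reshape(-1,2).round(1).tolist());print(r(s.x).reshape(-1,2).round(1).tolist())
    overlay(d,csegs(lambda P:held(P,d["ee"],d["R"],*s.x)),"ov9",(240,230,400,350),5)
E
python3 f2.py
```

```text
[ 1.02745968e-02 -3.91946829e-03 -4.27954347e-01  2.57055330e-04] 2.7002320836582383
[[-1.5, 2.3], [-1.2, 2.3], [-0.5, 0.5], [0.2, 0.5], [-2.5, 0.7], [1.6, 0.7], [-0.0, 0.6], [-0.0, 0.8], [-0.0, 0.8], [-3.7, -0.4], [3.4, -0.4]]
[[-0.4, 1.0], [-1.7, 1.0], [0.4, -0.6], [-0.2, -0.6], [-0.0, -0.3], [-0.1, -0.3], [0.0, 0.2], [0.0, 0.3], [0.0, 0.1], [0.3, -0.2], [0.4, -0.2]]
```

View pics/ov9.png

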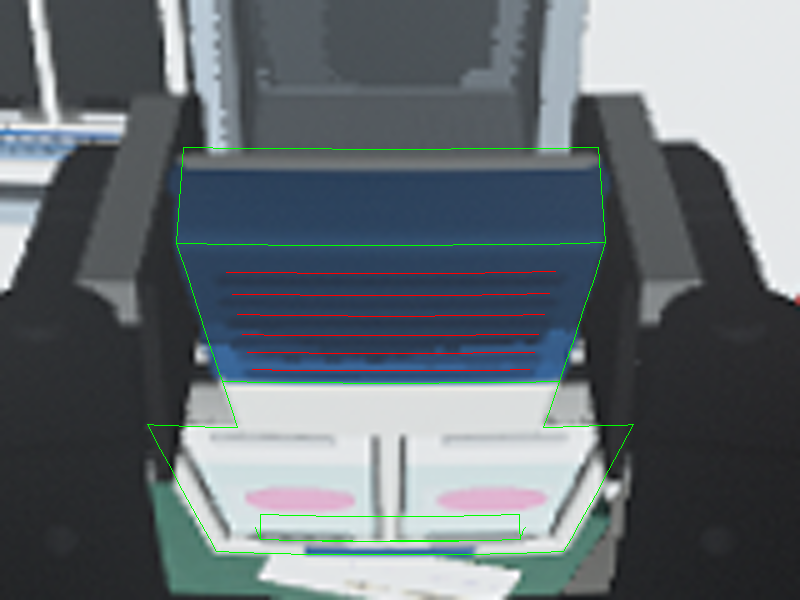

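The carrier is held within about 0.5° of nominal and centred between the jaws; the depth direction is weakly observed, so I'll find x and z by gentle contact. Next I check IK along the insertion path and move to a stand-off in front of the microscope.

```bash
cat >> look.py <<'E'
_Rc=Rz(BY)@Ry(24.); _o=tipped([0,0,0],.0008)
RREL=_Rc.T@_R0; TREL=_Rc.T@(_T0-_o)
def tool_for(tipx,tipz,tilt,dy=0.):
    """tool pose putting tongue_tip at microscope (tipx,dy,tipz) [m], tilt handle-up deg"""
    Rc=Rz(MY)@Ry(tilt); tip=mw([tipx,dy,tipz],MP,MY); o=tip-Rc@np.array([.0835,0,0])
    return o+Rc@TREL, Rc@RREL
def mf(f): return Rz(MY).T@np.asarray(f)
E
python3 - <<'E'
from look import *
for a in((-.0865,.10,10),(-.06,.075,10),(.04,.060,10),(.0835,.046,10),(.0835,.045,5),(.0835,.045,0),(.0835,.045,-1)):
    p,R=tool_for(*a); print(a,p.round(3),np.round(ik(p,R),1))
p,R=tool_for(-.0865,.10,10)
reach(p,R)
print(get_time_s(),get_finger_gap(),mf(get_contact_force()).round(2))
d=snapshot("wrist"); save(d,"w6.png"); np.savez("d_w6",**{k:d[k] for k in("frame","range_z","camera_matrix","rvec","tvec")},ee=get_ee_pos(),R=get_tcp_rot())
d=snapshot("scene"); save(d,"s6.png",(250,60,450,260),3)
overlay(dict(np.load("d_w6.npz")),csegs(lambda P:held(P,p,R))+micsegs(MP,MY),"ov10",(240,170,400,350),4)
E
```

```text
(-0.0865, 0.1, 10) [ 0.336 -0.111  0.115] [-23.2 -16.  -54.3  27.3   5.7 -12.3]
(-0.06, 0.075, 10) [ 0.362 -0.116  0.09 ] [-21.8 -10.3 -55.6  20.2   5.1 -11. ]
(0.04, 0.06, 10) [ 0.46  -0.132  0.075] [-18.4   1.9 -48.2  15.1   3.6  -7.9]
(0.0835, 0.046, 10) [ 0.503 -0.14   0.061] [-17.4   7.3 -44.9  13.    3.2  -7. ]
(0.0835, 0.045, 5) [ 0.502 -0.14   0.048] [-17.9   7.8 -51.7   0.8   4.1  -7.1]
(0.0835, 0.045, 0) [ 0.503 -0.14   0.035] [-18.5   9.8 -58.4 -12.8   5.   -7.2]
(0.0835, 0.045, -1) [ 0.503 -0.14   0.033] [-18.6  10.5 -59.7 -15.8   5.2  -7.2]
14.75 0.03815612965444573 [-0.21  0.07 -1.8 ]
```

View pics/s6.png

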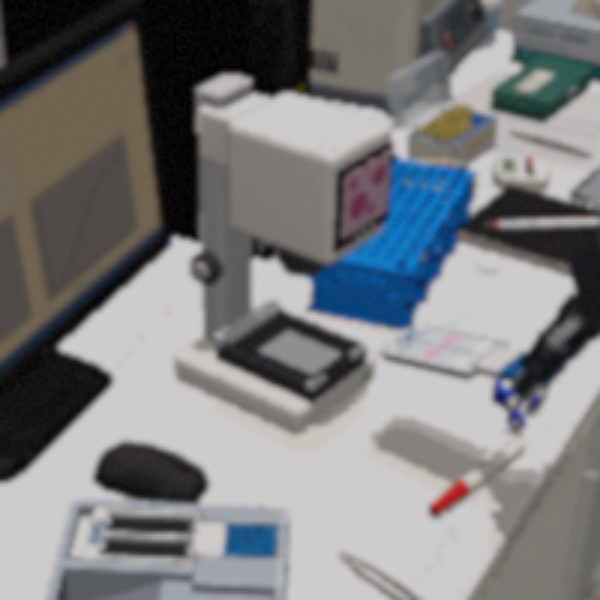

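View pics/ov10.png

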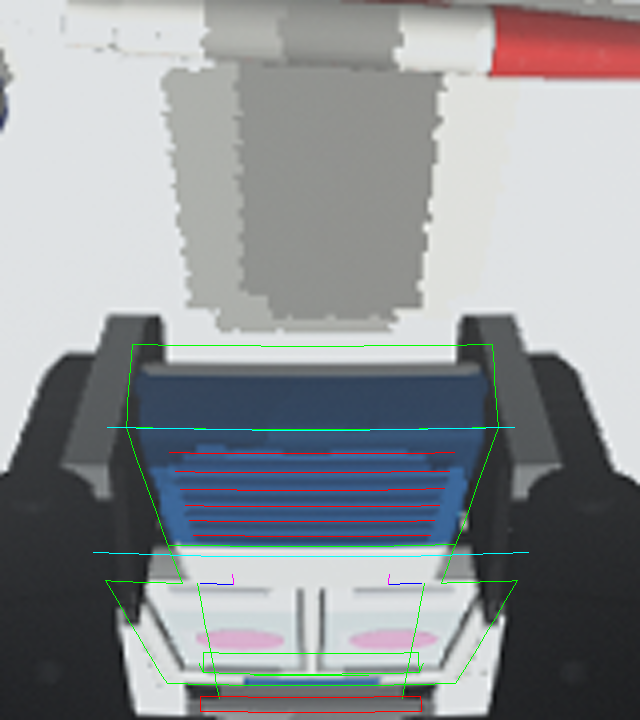

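Run:
```python
from look import *
d=snapshot("scene"); ee,R=get_ee_pos(),get_tcp_rot()
np.savez("d_s7",**{k:d[k] for k in("frame","range_z","camera_matrix","rvec","tvec")},ee=ee,R=R)
pr=lambda P: cv2.projectPoints(np.asarray(P,float).reshape(-1,1,3),np.ravel(d["rvec"]).astype(float),np.ravel(d["tvec"]).astype(float),np.asarray(d["camera_matrix"],float),None)[0].reshape(-1,2)
c=(330,130,450,220);s=6
im=cv2.resize(cv2.cvtColor(d["frame"],cv2.COLOR_RGB2BGR)[c[1]:c[3],c[0]:c[2]],None,fx=s,fy=s,interpolation=cv2.INTER_CUBIC)
for S,col in csegs(lambda P:held(P,ee,R))[:6]+micsegs(MP,MY):
    cv2.polylines(im,[np.round((pr(S)-c[:2]+.5)*s-.5).astype(np.int32)],False,col,1)
cv2.imwrite("pics/ov11.png",im)
w=cloud(d)[175:190,375:425].reshape(-1,3)
```

```text
(no output)
```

View pics/ov11.png

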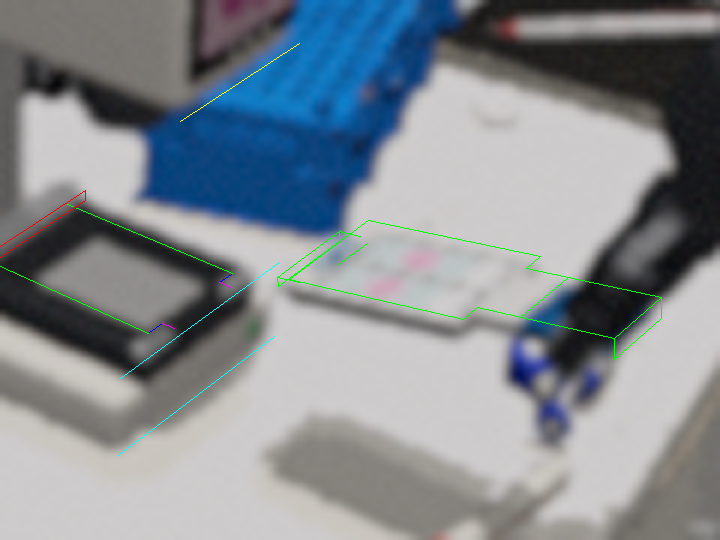

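Relative to the microscope the held carrier agrees with the model; both shift about 1 px in this view. I'll go in over the stops and touch down ahead of the lip.

```bash
cat >> look.py <<'E'
def go(x,z,t,v,dy=0.):
    p,R=tool_for(x,z,t,dy); line_to(p,v,R)
E
python3 - <<'E'
from look import *
go(-.05,.066,10,.2); go(.035,.062,10,.12)
print(get_time_s(),mf(get_contact_force()).round(2),get_finger_gap())
go(.060,.051,10,.06); hold(.1)
f0=np.mean([mf(get_contact_force()) for _ in range(4)],axis=0);print(f0.round(2))
z=.051
while z>.0425:
    z-=.0007; go(.060,z,10,.02); f=mf(get_contact_force())-f0; print(round(z,4),f.round(2))
    if f[2]>2: break
print(get_time_s(),get_finger_gap())
d=snapshot("wrist"); save(d,"w8.png",(240,200,400,350),4)
d=snapshot("scene"); save(d,"s8.png",(290,80,430,220),5)
E
```

```text
16.1583 [ 0.02 -0.64 -1.93] 0.03831494154850493
[-0.5  -0.5  -2.28]
0.0503 [0.86 0.47 0.13]
0.0496 [-0.13  0.49 -0.21]
0.0489 [0.34 0.63 0.65]
0.0482 [ 0.36  1.56 -0.71]
0.0475 [-0.04  1.29 -0.89]
0.0468 [0.15 0.76 0.32]
0.0461 [0.5  0.3  0.74]
0.0454 [0.42 0.59 2.46]
18.8667 0.038088848723351554
```

View pics/w8.png

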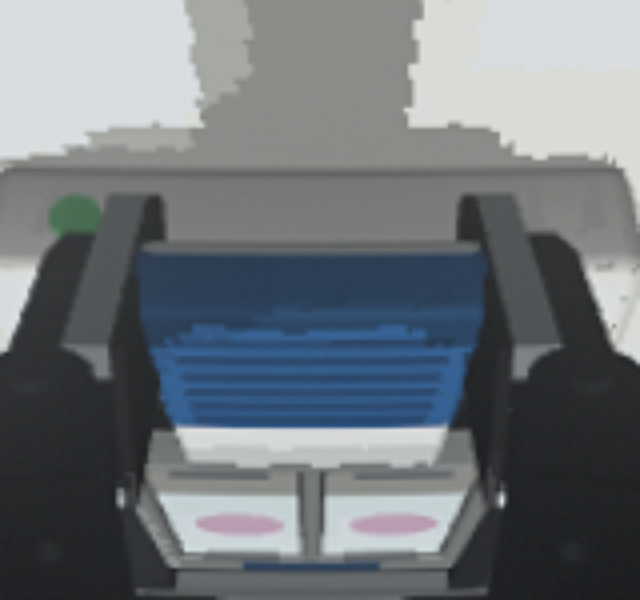

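View pics/s8.png

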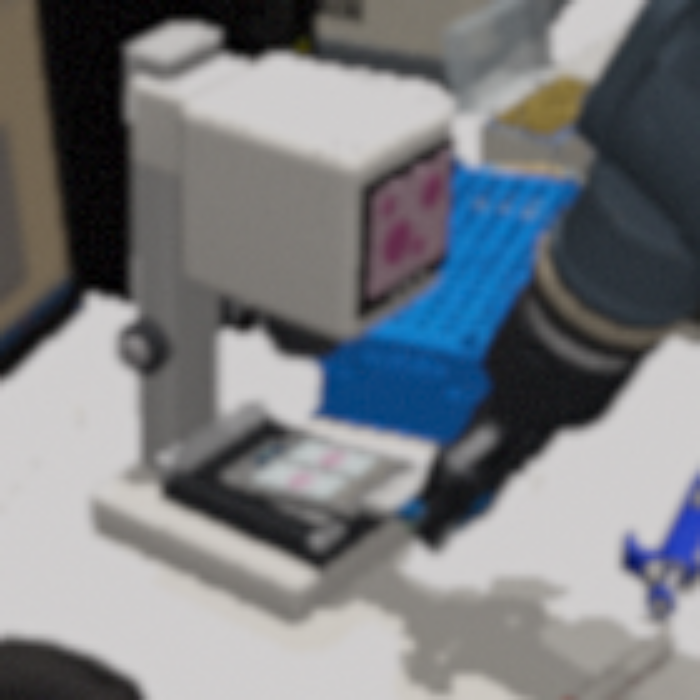

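Floor contact came at model z = 45.4 mm against 45 expected, and the carrier looks centred. Now I advance under the lip to feel the rear wall.

Run:
```python
from look import *
go(.061,.0466,10,.03); hold(.1)
f0=np.mean([mf(get_contact_force()) for _ in range(4)],axis=0);print(f0.round(2))
x=.061
for x in (.066,.071,.0745,.077,.079): 
    go(x,.0464,10,.04); f=mf(get_contact_force())-f0; print(x,f.round(2))
    if np.linalg.norm(f)>4: break
else:
  while x<.090:
    x+=.0008; go(x,.0464,10,.02); f=mf(get_contact_force())-f0; print(round(x,4),f.round(2))
    if f[0]<-2.5 or np.linalg.norm(f)>6: break
print(get_time_s(),get_finger_gap())
d=snapshot("scene"); save(d,"s9.png",(290,80,430,220),5)
```

```text
[-0.27 -0.17 -1.59]
0.066 [ 0.56 -0.58  0.47]
0.071 [ 1.18 -0.09  0.71]
0.0745 [ 0.04  0.15 -0.06]
0.077 [ 0.58  0.55 -0.05]
0.079 [ 0.31  0.06 -0.42]
0.0798 [-0.9  -0.59  1.2 ]
0.0806 [ 0.21 -0.32 -0.13]
0.0814 [0.38 0.42 0.59]
0.0822 [-0.47  0.85 -0.22]
0.083 [-5.18  0.65  2.43]
21.8667 0.0380515240188698
```

View pics/s9.png

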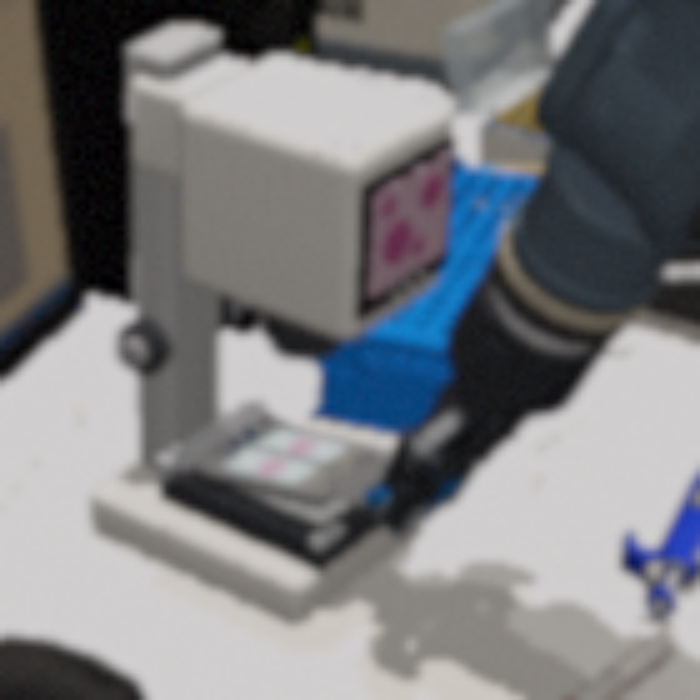

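Wall contact at model x = 82.6 mm, so the carrier can be referenced to it. I'll back off 1.1 mm and lower by pivoting about the tongue, still holding the handle.

Run:
```python
from look import *
X=.0814
go(X,.0460,10,.03); hold(.1)
f0=np.mean([mf(get_contact_force()) for _ in range(4)],axis=0);print(f0.round(2))
t=10
for t in (8,6,4,3,2):
    go(X,.0457,t,.05); f=mf(get_contact_force())-f0; print(t,f.round(2))
    if np.linalg.norm(f)>5: break
else:
  while t>-1.5:
    t-=.4; go(X,.0457,t,.03); f=mf(get_contact_force())-f0; print(round(t,2),f.round(2))
    if f[2]>2.5 or np.linalg.norm(f)>6: break
print(get_time_s(),get_finger_gap())
d=snapshot("scene"); save(d,"s10.png",(290,80,430,220),5)
d=snapshot("wrist"); save(d,"w10.png",(220,200,420,350),4)
```

```text
[-0.38  0.7  -2.  ]
8 [-0.45 -1.31  1.68]
6 [ 0.59 -0.97  1.25]
4 [-0.48 -0.89  0.63]
3 [ 1.14 -0.67  1.  ]
2 [ 0.37 -0.99  0.65]
1.6 [-0.08 -0.47  0.51]
1.2 [ 1.03 -0.95  0.08]
0.8 [-0.12 -0.33  0.72]
0.4 [-0.65 -0.39  1.12]
0.0 [ 0.93 -0.45  1.5 ]
-0.4 [-1.42 -0.17  7.02]
25.025 0.03799584270624159
```

View pics/s10.png

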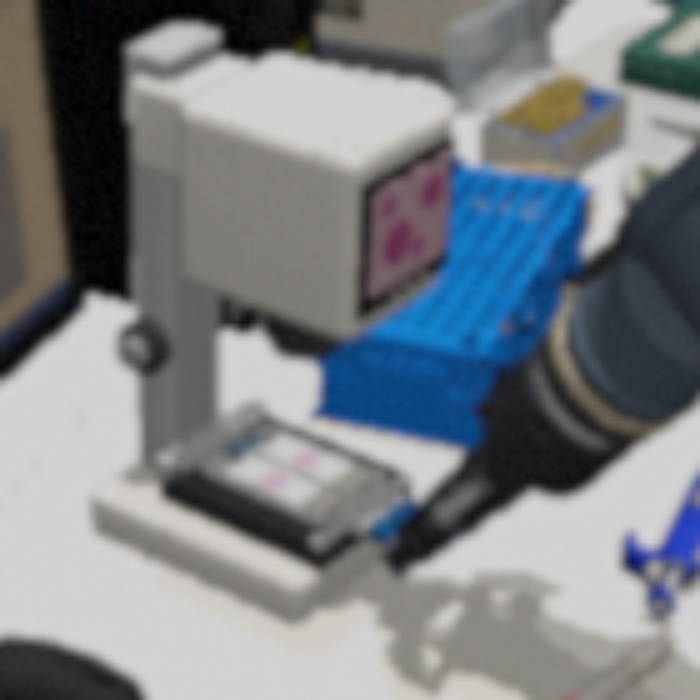

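View pics/w10.png

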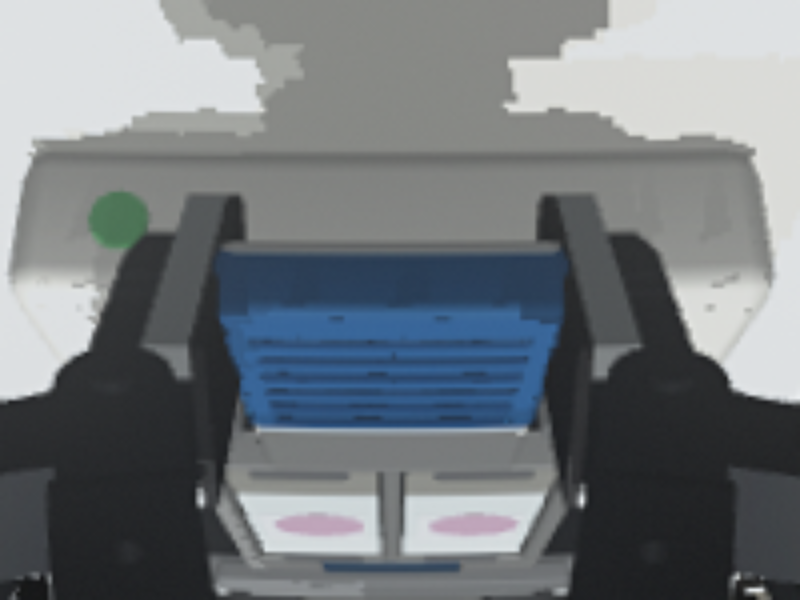

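Level contact with the floor at tilt ≈ −0.3°; resting on the stops would have shown as about +3°. I'll ease the press, release, and retract along the tool axis.

Run:
```python
from look import *
go(.0814,.0457,-.15,.03); print(mf(get_contact_force()).round(2))
move_gripper(.056,30); print(get_finger_gap(),mf(get_contact_force()).round(2))
p=get_ee_pos();R=get_tcp_rot()
line_to(p-R[:,0]*.03,.06); line_to(p-R[:,0]*.14+np.array([-.02,0,.0]),.2)
print(get_time_s(),mf(get_contact_force()).round(2),get_ee_pos().round(3))
d=snapshot("wrist"); save(d,"w11.png"); np.savez("d_w11",**{k:d[k] for k in("frame","range_z","camera_matrix","rvec","tvec")})
f=lambda P: mw(np.asarray(P)+[0,0,.045],MP,MY)
f2=lambda P: mw(np.asarray(P)+[-.0018,0,.045],MP,MY)
overlay(d,csegs(f2)[:5]+micsegs(MP-Rz(MY)@[.0018,0,0],MY),"ov12",(250,140,390,280),5)
d=snapshot("scene"); save(d,"s11.png",(290,80,430,220),5)
for t in("handle_end","press_bar","slide_carrier","stage_seat"): print(t,[(np.round(b["pixel"],1).tolist(),round(b["p"],2)) for b in spot_point(d,t)[:2]])
```

```text
[ 1.19 -0.78  1.97]
0.055895517182754685 [-0.07 -0.09 -0.14]
27.1 [-0.15  0.45  0.94] [ 0.401 -0.126  0.15 ]
handle_end [([378.6, 187.5], 0.73), ([333.7, 171.1], 0.64)]
press_bar [([338.6, 172.0], 0.85)]
slide_carrier [([355.1, 180.4], 0.76)]
stage_seat [([356.9, 179.5], 0.83), ([334.3, 168.0], 0.27)]
```

View pics/ov12.png

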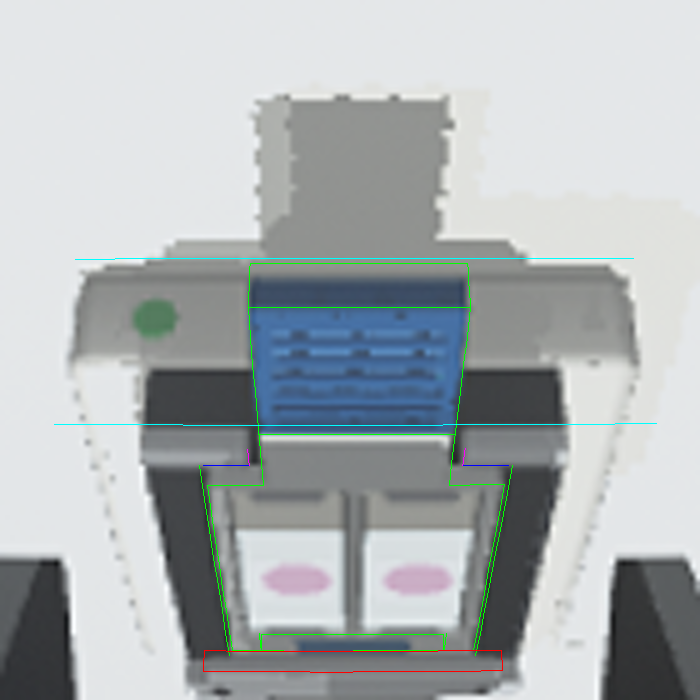

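View pics/s11.png

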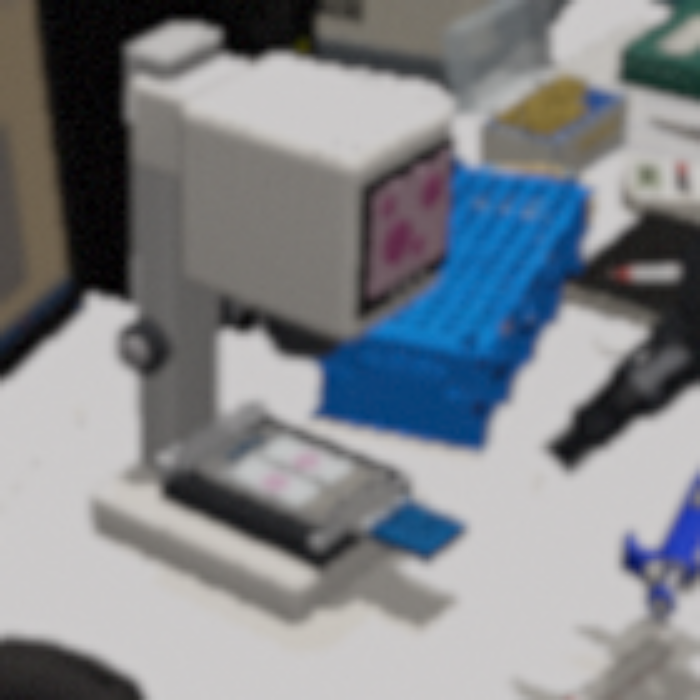

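View pics/ov12_raw.png

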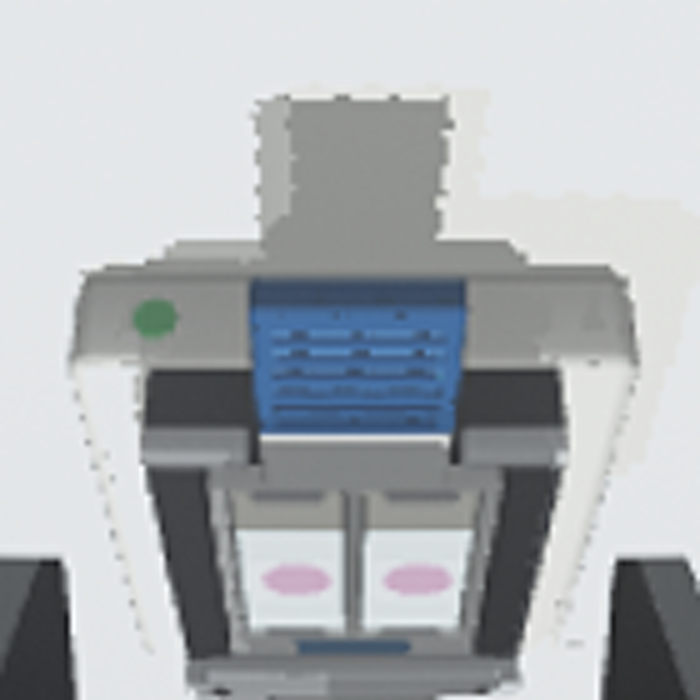

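Run:
```python
from look import *
from scipy.optimize import least_squares
d=dict(np.load("d_w11.npz"))
u=lambda x,y:((x+.5)/5+250-.5,(y+.5)/5+140-.5)
M=np.array([[-83.5,-20,10],[-83.5,20,10],[-39.5,-20,10],[-39.5,20,10],[66,-15,10],[66,15,10]])/1000
PX=np.array([u(250,307),u(467,307),u(260,434),u(452,434),u(297,647),u(410,647)])
def r(v): # dx,dy,dyaw,tilt
    P=M-np.array([.0835,0,0]);P=P@Ry(v[3]).T+np.array([.0835+v[0],v[1],.045])
    return (fproj(d,mw(P@Rz(v[2]).T,MP,MY))-PX).ravel()
s=least_squares(r,[0,0,0,0.],x_scale=[.001,.001,1,1]);print(s.x,s.fun.round(2))
for n in("top","scene"):
    e=snapshot(n);w=cloud(e)
    l=(w-MP)@Rz(MY).T.T
    m=(l[...,0]>-.082)&(l[...,0]<-.05)&(abs(l[...,1])<.017)&(l[...,2]>.03)&(l[...,2]<.09);q=l[m]
    print(n,m.sum(),np.median(q[:,2]) if len(q) else None)
    save(e,"fin_"+n+".png")
print(get_time_s())
```

```text
[ 2.58274184e-03  6.75046601e-05  7.39007279e-02 -1.11268164e+00] [-0.16 -0.1   0.06 -0.17 -0.08  0.22  0.26  0.13 -0.09  0.09 -0.    0.02]
top 173 0.054513440121815554
scene 76 0.05450150282065218
27.5
```

View pics/fin_top.png

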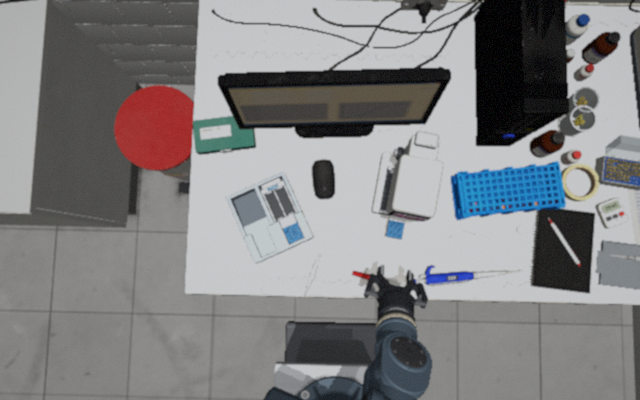

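The handle top reads 54.5 mm in both depth cameras (55 mm expected when flat). The empty carrier is still in its pocket and the robot is clear, so I'm handing it in.

```bash
python3 -c "
from cell import *
print(get_contact_force(),get_time_s());print(sign_off())"
```

```text
[-0.70028677 -0.32528626  0.34697599] 27.5
the job is handed in; nothing more can be done
None
```

The carrier with the two stained slides is loaded in the microscope, flat behind the front stops. The empty carrier is still in its pocket. I handed the job in at 27.5 s of the 43 s allowed.

**What I did:** I pressed the bar until the carrier met the slope at about 9 N, and it stayed tipped. I gripped the blue handle, lifted the carrier out and brought it in tilted 10°. I touched the nest floor (2.5 N) and slid the tongue under the lip to the rear wall (5 N). Then I backed off about 1 mm, lowered it flat while still holding the handle (7 N at the floor), eased off, let go and retracted.

**Last checks:**
- **Flatness:** both depth cameras put the handle top at 54.5 mm; 55 mm is expected when flat.
- **Position:** the last wrist picture shows the carrier centred between the rails (0.07 mm off, yaw 0.07°), with its body behind the stops and its tongue end under the lip.
- **Robot clear:** it was touching nothing; the force reading was under 1 N, which is noise.

**What disagreed:**
- **Camera fit of the seated carrier:** it gave a tilt of −1.1° and 2.6 mm too far back. The nest would not allow either, so I put this down to calibration error.
- **Rear wall position:** I felt the wall about 2 mm nearer than the vision estimate. I went by the contact.
- **Carrier in the grip:** a fit of the carrier's position while held gave an implausible 10 mm shift, so I ignored it and found x and z by touch.

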